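# Refit a hand blender's drive shaft

## Task

Refit the loose drive shaft in the hand blender's upright stick: lift it out of the wooden tray, lay it in the sloping wooden rest with its thin end down against the stop and let go of it there, so that you can take it again by its thick black head; then push its thin end straight down into the stick's opening, against the stiff seat inside, until the head sits fully home on the rim. Let go and leave the shaft there, and leave the other things on the bench where they are.

Things in the scene. Friction and masses are not known exactly. Their poses are not given: they have to be found in the camera images.
- shaft: Loose drive shaft, 140 mm long, 90 g: steel rod 10 mm in diameter, 110 mm long (last 4 mm at the thin end only 7 mm), with a black plastic cylindrical head 22 mm in diameter, 30 mm long, grey rings. Origin on the axis at the thin end's tip; x runs along the axis from tip to head. It starts level in the tray's saddles, axis 36 mm above the table.
- shoulder (a point): Point on the shaft's axis 110 mm from the tip, where the rod meets the flat underside of the head.
- head_end (a point): Point on the shaft's axis at the free end face of the head, 140 mm from the tip.
- tray: Fixed wooden tray, 190 x 64 x 8 mm, with two V-saddles (12 mm thick, 28 mm wide, 43 mm high) centred at x = -35 and 35 mm, 58 mm free between them, and an end board 85 mm high at x = 103 to 115 mm, beyond the shaft's head. Origin on the table midway between the saddles; x runs along the shaft's axis towards its head and the end board, z up.
- cradle: 45 degree slope of a fixed wooden rest. Origin where the shaft's tip belongs on the stop plate at its low end, 42 mm above the table; x runs up the slope along the lying shaft's axis, y level across, z out of the board. V-saddles (12 mm thick, 28 mm wide) at x = 21 and 91 mm, 58 mm free between them; board face at z = -31 mm. A shaft lying here has its head free at x = 110 to 140 mm.
- stick: The blender's stick, fixed upright on its bell on a wooden foot 100 x 100 x 14 mm: bell 68 mm across up to 42 mm height, steel stem about 30 mm across, white plastic collar 38 mm across at the top, 135 mm above the table. Origin on the table under the bore, z up.
- mouth (a point): Centre of the stick's opening, at the collar's rim, 135 mm above the table. A countersink 15 mm across, 2.5 mm deep leads into a vertical bore 11.8 mm across, over 110 mm deep. 87 to 92 mm down the tip meets a stiff seat that gives way slowly under about 10 N and stays where pushed. Fully home, the underside of the head rests on the rim.
- oilstone: Grey sharpening stone, 150 x 50 x 28 mm, lying on the bench; origin at the centre of its underside. Not to be moved.
- screwdriver: Screwdriver, 170 mm long, lying on the bench; origin at its middle underside. Not to be moved.
- wrench: Steel wrench, 150 mm long, lying on the bench; origin at its middle underside. Not to be moved.
- mug: White mug, 80 mm across and 85 mm high; origin at the centre of its underside. Not to be moved.
- grease_jar: Small amber jar with a grey cap, 54 mm across and 55 mm high; origin at the centre of its underside. Not to be moved.
There are look-alikes about, which are no part of the job. There is more than one size of the shaft; the job needs the largest.

How it is judged:
On the way:
1. the shaft lies in the sloping rest, thin end at the stop, and the gripper has let go of it (distance between shaft and cradle below 0.02 m and distance between shoulder and cradle above 0.1 m and angle between the x axis of shaft and the x axis of cradle, either way round below 0.12 rad and x of shoulder in the frame of cradle above 0.1 m and contact force between the fingers and shaft below 0.1 N and linear speed of shaft below 0.02 m/s), for 0.2 s.
At the end, for the whole second after the job is handed in: The shaft stands thin end down in the stick's bore, upright within about 3 degrees, with the underside of its head centred on the rim within 3 mm and no more than 3 mm above it, at rest; none of the listed bystanders has been moved by more than 25 mm (horizontal distance between shoulder and mouth below 0.003 m and z of shoulder in the frame of stick below 0.138 m and z of shaft in the frame of stick below 0.03 m and angle between shaft's own x axis and vertical below 0.05 rad and linear speed of shaft below 0.01 m/s and distance of each of oilstone, screwdriver, wrench, mug, grease_jar from where it was at the start of the episode below 0.025 m); the robot touches nothing.
It fails at once if the oilstone is moved more than 25 mm (distance of oilstone from where it was at the start of the episode above 0.025 m).
It fails at once if the screwdriver is moved more than 25 mm (distance of screwdriver from where it was at the start of the episode above 0.025 m).
It fails at once if the wrench is moved more than 25 mm (distance of wrench from where it was at the start of the episode above 0.025 m).
It fails at once if the mug is moved more than 25 mm (distance of mug from where it was at the start of the episode above 0.025 m).
It fails at once if the grease jar is moved more than 25 mm (distance of grease_jar from where it was at the start of the episode above 0.025 m).
It also fails if it takes over 72 s, if anything falls off the work surface, if the arm or the gripper's body presses on something with over 40 N, if the wrist force passes 120 N, or if a joint passes its speed limit or range.

## Robot

A 7-joint arm with a two-finger parallel gripper is mounted at the origin on the work surface. World frame = base frame: x ahead of the robot, y to its left, z up, the work surface at z = 0. Lengths are in m, angles in rad, forces in N, time in s.
With the tool pointing down it reaches from about 0.35 to 0.9 m from the base axis. Payload 7.2 kg.
Tool frame: the origin (TCP) lies on the front face of the gripper's body, between the roots of the fingers; the fingertips stand 73 mm ahead of it and the grasp point (between the pads) lies 54 mm ahead of it; z points along the fingers, y is the line along which they close (so a half turn about z gives the same grasp; the last joint's range is limited). The gripper opens to 85 mm and grips with 20 to 120 N. Pads are 22 mm wide; open, the fingers measure 114 mm over their backs; the gripper's body (76 mm by 85 mm) begins 54 mm behind the grasp point. The pads swing forward as they close: fully open they stand 13 mm farther back than shut.
Start: joints at [-1.252, 0.411, -0.013, 1.596, 0.006, 1.134, -0.082], TCP at [0.236, 0.579, 0.304] pointing down, gripper open.
Joint ranges: [-2.95, 2.95], [-0.29, 1.99], [-1.47, 1.44], [0.14, 2.54], [-1.03, 4.17], [0.13, 1.85], [-2.86, 2.86]. Speed limits (rad/s): [2.39, 2.39, 3.01, 3.01, 3.14, 3.14, 3.14].

## Interface

Orientations are given as a unit quaternion [w, x, y, z].
In Python, from cell import manip gives the robot as it stands.
- The arm moves only by the tool step_arm, never from a script. Its argument "deltas" is a list of rows, each a list of 7 numbers: the turn, a rotation vector about the tool's x, y, z in rad, then the shift along the tool's x, y, z in m, then the opening in per cent of the stroke, from 0 (shut) to 100 (fully open). In form: [[rx, ry, rz, tx, ty, tz, grip], ...]. A call has exactly 8 rows; each row shifts and turns the commanded pose from where the row before left it, along the tool's axes as they then stand; what a row does not reach is not made up. A row lasts 1/8 s, in which the tool goes at most 62.5 mm and 10.7 degrees, less where a joint would pass 70% of its speed; a pose out of reach is approached as far as the arm can. A call is refused whole if a number of a shift passes 0.0625 or a number of a turn 0.188, either way. A call with a gripper value outside its range is refused whole. The fingers move at their own pace and stop on an object; "newtons" is the grip in N (left out, the last holds). Time passes only in rows, so rows that do not move let the fingers close, or fill a call up. It gives the time, the measured TCP pose, the force, the opening and the grip force at its end, in the units of the state.
- manip.state(): the state, without advancing time (a new reading comes with each control period).
- manip.snapshot(name): name is "scene" or "top"; returns a dict with "frame" (420x560x3 uint8, blue, green, red), "depth" (420x560 float32, m along the optical axis (not along the pixel's ray), 0 where there is no reading), "intrinsics" (3x3 intrinsics, pixels), "rvec" (rotation vector, rad) and "tvec" (3), from world to camera coordinates, as OpenCV has them. Camera axes: x right, y down, z forward; pixel columns grow to the right and rows downward; lengths in m; the calibration is good to about 2 mm. A picture is of the moment at which its call begins.
- manip.sign_off(): hands the job in; it is judged then, once.
The state is a dict: "clock": time; "joints": joint angles; "joint_vel": joint speeds; "tau": joint torques, N m; "position": TCP position; "orientation": TCP orientation; "contact_force": force on the tool from outside, world axes, zero at the start; "ft_torque": the same for the moment, N m; "grip_width": finger opening in m; "finger_force": force on a finger pad.
Only numpy, scipy, OpenCV 4.12 (cv2) and the standard library are available. Lean on these libraries where they do the work, as an engineer would, in place of code of your own. Each camera call takes 0.05 s, during which the arm holds its last target. There are 200 camera calls.

## Working session

There is one attempt and no reset: what is moved stays moved. The work goes in short steps, Python scripts to look and compute and a tool call to move; the robot and the scene stay as the last step left them, time stands still between calls to the robot, and variables do not carry over. Pictures are saved under pics/ and viewed, at most 10 in all, crops included, and the job is handed in when it is done.

Besides the shell and the picture viewer there is one more tool, called in YAML: its name, and indented under it one key for each argument. step_arm: Moves the arm, as the interface text tells. Its arguments: {"type":"object","properties":{"deltas":{"type":"array"},"newtons":{"type":"number"}},"required":["deltas"]}

```bash
mkdir -p pics; cat > h.py <<'E'
from cell import manip
import numpy as np, cv2
def snap(n):
    s=manip.snapshot(n); np.savez(f'{n}.npz',**s); return s
def pts(s):
    K=np.array(s['intrinsics']);R=cv2.Rodrigues(np.array(s['rvec'],float))[0];t=np.array(s['tvec'],float).reshape(3)
    d=s['depth'];v,u=np.mgrid[:d.shape[0],:d.shape[1]]
    c=np.stack([(u-K[0,2])/K[0,0]*d,(v-K[1,2])/K[1,1]*d,d],-1)
    return (c-t)@R
E
python3 - <<'E'
from h import *
a=snap('top');b=snap('scene')
cv2.imwrite('pics/top.png',cv2.resize(a['frame'],(800,600)))
cv2.imwrite('pics/scene.png',cv2.resize(b['frame'],(800,600)))
print(manip.state()['orientation'],manip.state()['position'])
E
```

```text
[-8.63306738e-05  1.92176485e-01  9.81360111e-01 -7.23643354e-04] [0.23565645 0.57849702 0.3031397 ]
```

View pics/top.png

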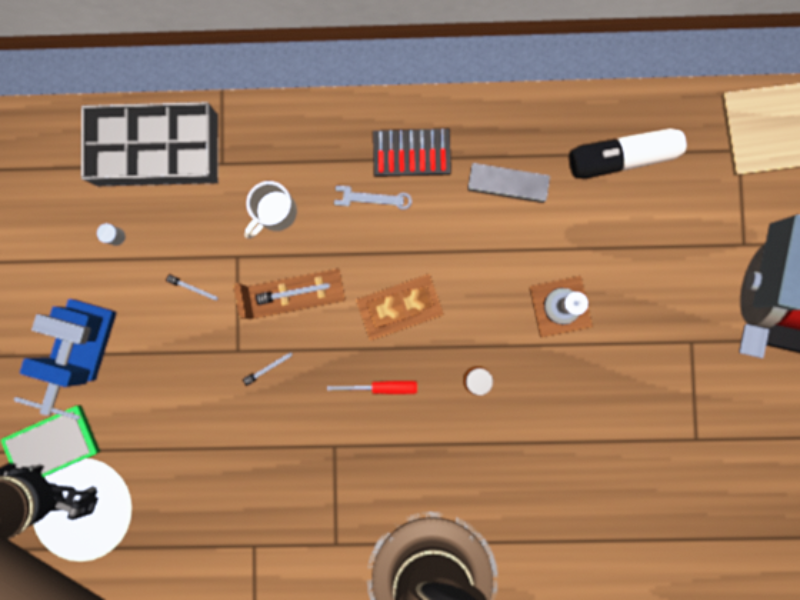

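View pics/scene.png

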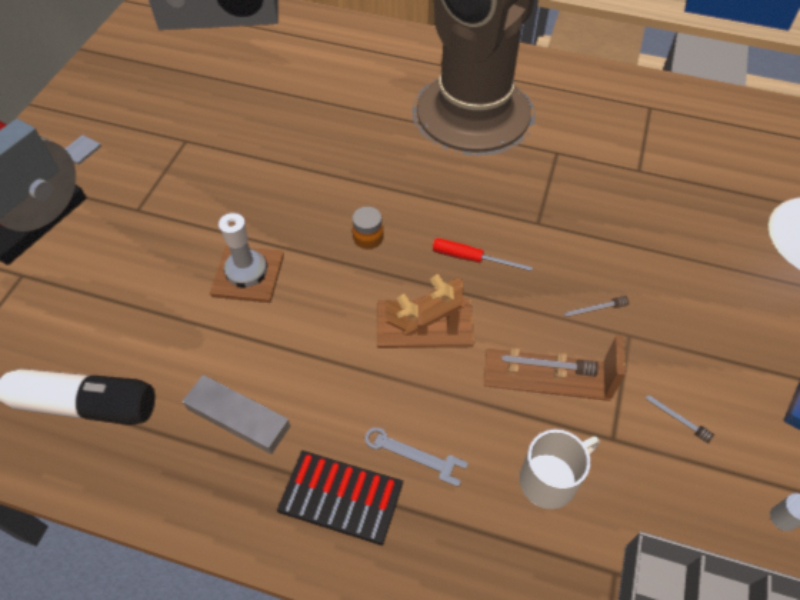

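Candidates in the top view (800x600): rod in the tray at (292,293), loose rod at (192,287), loose rod at (267,368). The tray one is visibly the biggest, and it sits in the saddles, so I choose that one. The stick is at (570,303) and the rest at (400,306). Next, a close crop with measurements.

```bash
python3 - <<'E'
from h import *
a=dict(np.load('top.npz'));b=dict(np.load('scene.npz'))
P=pts(a);Q=pts(b)
c=cv2.resize(a['frame'][180:250,155:315],(800,350),interpolation=cv2.INTER_CUBIC)
d=cv2.resize(b['frame'][185:285,255:445],(475,250),interpolation=cv2.INTER_CUBIC)
e=cv2.resize(b['frame'][140:220,140:210],(219,250),interpolation=cv2.INTER_CUBIC)
o=np.zeros((600,800,3),np.uint8);o[:350]=c;o[350:,:475]=d;o[350:,480:699]=e
cv2.imwrite('pics/crop.png',o)
def near(P,ctr,r): 
    f=P.reshape(-1,3);return f[np.hypot(f[:,0]-ctr[0],f[:,1]-ctr[1])<r]
for n,u,v in [('tray',292,293),('cr',400,306),('stick',574,302),('base',435,570),('board',240,300)]:
    print(n,P[int(v*.7),int(u*.7)])
np.set_printoptions(precision=4,suppress=True)
# stick top
for X in(P,Q):
    s=near(X,P[int(302*.7),int(574*.7)],.06); t=s[(s[:,2]>.125)&(s[:,2]<.145)]; print('collar',len(t),t.min(0),t.max(0),(t.min(0)+t.max(0))/2)
    s=near(X,P[int(293*.7),int(292*.7)],.13)
    for lo,hi in[(.03,.06),(.06,.1)]:
        t=s[(s[:,2]>lo)&(s[:,2]<hi)];print('tray',lo,len(t),t.min(0),t.max(0))
    k=near(X,P[int(306*.7),int(400*.7)],.1);k=k[k[:,2]>.03]
    m=k.mean(0);u,w,vt=np.linalg.svd(k-m,full_matrices=False);print('cr',len(k),m,w,vt)
E
```

```text
tray [0.53907026 0.25090515 0.03969395]
cr [0.51020051 0.04752428 0.04163737]
stick [ 0.51070272 -0.27286066  0.04597382]
base [ 6.88428578e-02 -5.59067772e-05  1.74237204e-01]
board [0.52510775 0.33734758 0.0860377 ]
collar 171 [ 0.4867 -0.2744  0.1261] [ 0.5239 -0.2378  0.1415] [ 0.5053 -0.2561  0.1338]
tray 0.03 413 [0.4949 0.181  0.0301] [0.6671 0.3413 0.0599]
tray 0.06 171 [0.4941 0.2706 0.0603] [0.667  0.3505 0.0909]
cr 1760 [0.4744 0.043  0.8284] [27.4021  0.9005  0.368 ] [[ 0.0469  0.0109 -0.9988]
 [-0.2898  0.9571 -0.0032]
 [ 0.9559  0.2896  0.048 ]]
collar 220 [ 0.486  -0.2741  0.125 ] [ 0.5241 -0.2363  0.1383] [ 0.5051 -0.2552  0.1317]
tray 0.03 695 [0.4959 0.1817 0.0301] [0.5701 0.3521 0.0595]
tray 0.06 276 [0.4925 0.2716 0.0603] [0.6671 0.3518 0.088 ]
cr 1228 [0.5143 0.0577 0.065 ] [1.2879 0.6131 0.4132] [[-0.2135  0.8277  0.5189]
 [-0.4196 -0.5574  0.7164]
 [ 0.8822 -0.0648  0.4663]]
```

View pics/crop.png

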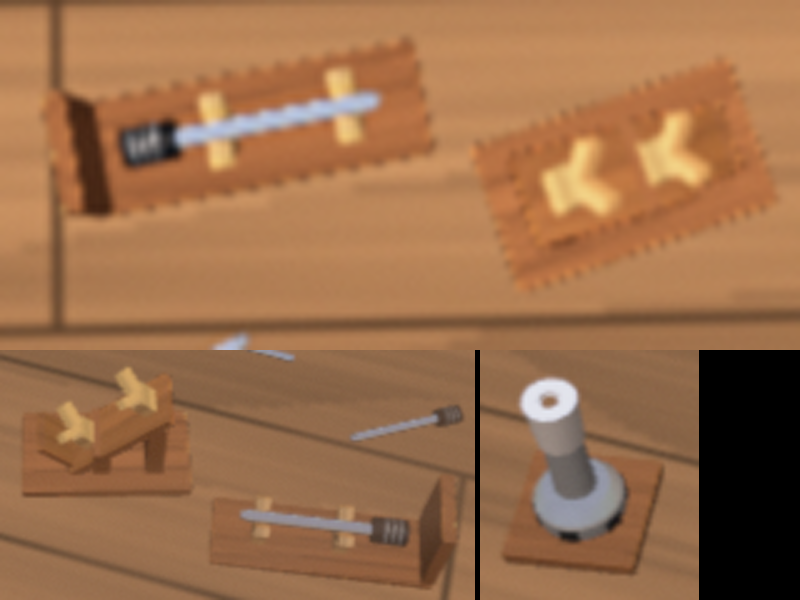

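The crop confirms the tray shaft: black head with grey rings at crop (145,145) next to the end board, tip at (378,100). It is longer and thicker than the two loose rods. The rest's high end is on the left (+y). Now fits.

```bash
cat > fit.py <<'E'
from h import *
from scipy.optimize import least_squares
np.set_printoptions(precision=4,suppress=True)
a=dict(np.load('top.npz'));b=dict(np.load('scene.npz'))
A=[pts(a).reshape(-1,3),pts(b).reshape(-1,3)]
def ray(s,u,v,z):
    K=s['intrinsics'];R=cv2.Rodrigues(s['rvec'].astype(float))[0];t=s['tvec'].reshape(3)
    o=-R.T@t;d=R.T@np.linalg.inv(K)@[u,v,1];return o+d*(z-o[2])/d[2]
for n,s,uv in[('top',a,[(155+378/5,180+100/5),(155+122/5,180+147/5)]),('scene',b,[(255+243/2.5,185+165/2.5),(255+408/2.5,185+182/2.5)])]:
    t,h=[ray(s,u,v,.038) for u,v in uv];print(n,'tip',t,'headend',h,np.linalg.norm(h-t),np.arctan2(*(h-t)[1::-1]))
for X in A:
    # collar ring
    t=X[(np.hypot(X[:,0]-.505,X[:,1]+.2555)<.03)&(X[:,2]>.1325)&(X[:,2]<.145)];print('collar',len(t),t.mean(0),cv2.minEnclosingCircle(t[:,:2].astype(np.float32)))
    m=(np.hypot(X[:,0]-.539,X[:,1]-.25)<.13)&(X[:,2]>.004)&(X[:,2]<.013);print('tray',cv2.minAreaRect(X[m][:,:2].astype(np.float32)))
    m=(np.hypot(X[:,0]-.51,X[:,1]-.0475)<.1)&(X[:,2]>.004)&(X[:,2]<.14)
    print('base',cv2.minAreaRect(X[m][:,:2].astype(np.float32)))
    m&=X[:,2]>.025;k=X[m]
    best=None
    def fr(p):
        c,s=np.cos(p[2]),np.sin(p[2]);q=np.sqrt(.5)
        R=np.array([[c*q,s*q,q],[-s,c,0],[-c*q,-s*q,q]]);return (k-[p[0],p[1],.042])@R.T
    def boxd(L,c,h): return np.linalg.norm(np.maximum(np.abs(L-c)-h,0),axis=1)
    def cost(p):
        L=fr(p); d1=np.abs(L[:,2]+.031)+np.maximum(np.abs(L[:,1])-.03,0)
        # V saddles: surface to axis: top at |y|.. treat as box top region
        ds=[boxd(L,[x,0,-.012],[.006,.014,.019]) for x in(.021,.091)]
        return np.minimum(np.minimum(d1,np.minimum(*ds)),.006)
    for yaw in np.arange(1.4,2.4,.1):
      for ox in np.arange(.49,.56,.02):
       for oy in np.arange(-.04,.03,.015):
        r=np.sum(cost([ox,oy,yaw]))
        if best is None or r<best[0]:best=(r,[ox,oy,yaw])
    from scipy.optimize import minimize
    r=minimize(lambda p:cost(p).sum(),best[1],method='Nelder-Mead',options=dict(initial_simplex=[best[1]]+[np.add(best[1],d) for d in([.01,0,0],[0,.01,0],[0,0,.1])]))
    L=fr(r.x);print('cradle',r.x,r.fun/len(k),len(k))
    S=L[(L[:,2]>-.018)&(abs(L[:,1])<.02)]
    for x in(.021,.091):
        T=S[abs(S[:,0]-x)<.02];print(' saddle',len(T),T.min(0),T.max(0),T.mean(0))
    B=L[(L[:,2]<-.02)&(L[:,2]>-.04)];print(' board',np.percentile(B,[2,50,98],axis=0).ravel())
E
python3 fit.py
```

```text
top tip [0.551  0.1794 0.038 ] headend [0.5289 0.3176 0.038 ] 0.1400558333470045 1.729500996699776
scene tip [0.5543 0.1842 0.038 ] headend [0.529  0.3203 0.038 ] 0.13839826637869845 1.7540879029012724
collar 139 [ 0.5049 -0.2559  0.1358] ((0.5052953958511353, -0.2560996413230896), 0.01879230886697769)
tray ((0.5358370542526245, 0.24779348075389862), (0.2527804970741272, 0.2541870176792145), 76.61027526855469)
base ((0.5093497037887573, 0.046912431716918945), (0.18967334926128387, 0.19587543606758118), 19.774377822875977)
cradle [0.5258 0.0034 1.8839] 0.0021278520517477007 770
 saddle 116 [ 0.0012 -0.02   -0.0175] [0.0308 0.0192 0.0121] [ 0.0209 -0.0005 -0.0022]
 saddle 105 [ 0.0832 -0.0192 -0.0176] [0.0999 0.0186 0.0082] [ 0.0936 -0.0001 -0.0021]
 board [ 0.0086 -0.0243 -0.0373  0.0632  0.0006 -0.0301  0.109   0.024  -0.022 ]
collar 170 [ 0.5051 -0.255   0.1352] ((0.5049602389335632, -0.25645118951797485), 0.020643001422286034)
tray ((0.5385462045669556, 0.2468140572309494), (0.23051322996616364, 0.23000910878181458), 24.34566307067871)
base ((0.5100597739219666, 0.047585178166627884), (0.18105101585388184, 0.17116084694862366), 1.7421284914016724)
cradle [0.5276 0.0047 1.9009] 0.002370088960489491 1295
 saddle 142 [ 0.0012 -0.0182 -0.017 ] [0.0288 0.0198 0.0106] [ 0.022   0.0013 -0.0033]
 saddle 146 [ 0.084  -0.0191 -0.018 ] [0.0982 0.0178 0.0081] [ 0.0929  0.0004 -0.0037]
 board [ 0.009  -0.0247 -0.0392  0.0599 -0.0085 -0.0306  0.1077  0.0239 -0.0215]
```

step_arm:
  deltas:
    - [0, 0, 0.127, -0.0518, -0.0252, 0.0125, 100]
    - [0, 0, 0.127, -0.0546, -0.0185, 0.0125, 100]
    - [0, 0, 0.127, -0.0565, -0.0114, 0.0125, 100]
    - [0, 0, 0.127, -0.0574, -0.0042, 0.0125, 100]
    - [0, 0, 0.127, -0.0575, 0.0031, 0.0125, 100]
    - [0, 0, 0.127, -0.0567, 0.0104, 0.0125, 100]
    - [0, 0, 0.127, -0.0549, 0.0175, 0.0125, 100]
    - [0, 0, 0.127, -0.0522, 0.0243, 0.0125, 100]
  newtons: 60

```text
clock: 1.1
position: [0.5442, 0.2341, 0.2033]
orientation: [-0.0, 0.647, 0.763, -0.0]
contact_force: [0.1, 1.2, -0.1]
grip_width: 0.0852
finger_force: 0.0
```

```bash
cat > g.py <<'E'
from h import *
from scipy.spatial.transform import Rotation as Ro
np.set_printoptions(precision=4,suppress=True)
TR=np.array([-.1656,.986,0]); CH=np.array([-.3165,.9486,0]); CO=np.array([.5265,.004,.042]); CX=np.array([-.2238,.6708,.7071])
def frame(x,tilt):  # tool down with tool x along level x, then turned tilt about tool y
    z=np.array([0,0,-1.]);M=np.stack([x,np.cross(z,x),z],1);return Ro.from_matrix(M)*Ro.from_rotvec([0,tilt,0])
def cur():
    s=manip.state();q=s['orientation'];return np.array(s['position']),Ro.from_quat([q[1],q[2],q[3],q[0]])
def plan(p,R,n=1):
    "n even rows to target grasp point (54 mm ahead of TCP)"
    p0,R0=cur();p=np.asarray(p)-.054*R.as_matrix()[:,2]
    rv=(R0.inv()*R).as_rotvec();print('now',p0,'grasp pt',p0+.054*R0.as_matrix()[:,2],'dist',np.linalg.norm(p-p0),'turn',rv)
    for k in range(n):
        Rk=R0*Ro.from_rotvec(rv*k/n);print(np.round(np.r_[rv/n,Rk.inv().apply((p-p0)/n)],4).tolist())
E
python3 - <<'E'
from g import *
plan([.543,.236,.036],frame(TR,0))
print(manip.state()['contact_force'],manip.state()['joints'])
E
```

```text
now [0.5442 0.2341 0.2033] grasp pt [0.5442 0.2341 0.1493] dist 0.1133689953629321 turn [-0.0002 -0.0001 -0.0023]
[-0.0002, -0.0001, -0.0023, 0.002, -0.0008, 0.1133]
[ 0.0567  1.2217 -0.0944] [-0.7218  0.4694  0.3148  1.8002 -0.1799  0.9001 -0.1625]
```

step_arm:
  deltas:
    - [0, 0, 0, 0.002, -0.001, 0.04, 100]
    - [0, 0, 0, 0, 0, 0.04, 100]
    - [0, 0, 0, 0, 0, 0.033, 100]
    - [0, 0, 0, 0, 0, 0, 100]
    - [0, 0, 0, 0, 0, 0, 0]
    - [0, 0, 0, 0, 0, 0, 0]
    - [0, 0, 0, 0, 0, 0, 0]
    - [0, 0, 0, 0, 0, 0, 0]
  newtons: 60

```text
clock: 2.1
position: [0.5422, 0.2376, 0.0916]
orientation: [0.0, 0.645, 0.764, 0.001]
contact_force: [0.6, -0.3, 0.0]
grip_width: 0.0124
finger_force: 0.0
```

step_arm:
  deltas:
    - [0, 0, 0, 0, 0, 0, 0]
    - [0, 0, 0, 0, 0, 0, 0]
    - [0, 0, 0, 0, 0, 0, 0]
    - [0, 0, 0, 0, 0, -0.015, 0]
    - [0, 0, 0, 0, 0, -0.03, 0]
    - [0, 0, 0, 0, 0, -0.04, 0]
    - [0, 0, 0, 0, 0, -0.04, 0]
    - [0, 0, 0, 0, 0, -0.02, 0]

```text
clock: 3.1
position: [0.5422, 0.2373, 0.2387]
orientation: [0.0, 0.645, 0.764, 0.001]
contact_force: [0.4, 1.0, -1.4]
grip_width: 0.0077
finger_force: 58.5
```

```bash
cat > look.py <<'E'
from g import *
# shaft points: remove everything far from the expected axis; print fitted axis
def axis(cam,pred,d,L=(-.02,.16),r=.02):
    X=pts(snap(cam)).reshape(-1,3);v=X-pred;t=v@d;m=(t>L[0])&(t<L[1])&(np.linalg.norm(v-np.outer(t,d),axis=1)<r)
    return X[m],t[m]
E
python3 - <<'E'
from g import *
b=snap('scene');a=snap('top');p,R=cur();g=p+.054*R.as_matrix()[:,2]
K=b['intrinsics'];o=[]
for s in(b,a):
    uv=cv2.projectPoints(g[None],s['rvec'],s['tvec'],s['intrinsics'],None)[0].ravel();u,v=map(int,uv);print(uv)
    o.append(cv2.resize(s['frame'][v-40:v+40,u-50:u+50],(400,320),interpolation=cv2.INTER_CUBIC))
cv2.imwrite('pics/lift.png',np.hstack(o))
# target: lay shaft 25 mm above cradle along z_c, tip 4mm from stop
R1=frame(CH,np.pi/4);zc=-R1.as_matrix()[:,2]
print(R1.as_matrix());plan(CO+CX*.060+zc*.08,R1,8)
E
```

```text
[390.9111 214.4023]
[199.8635 199.4635]
[[-0.2238  0.9486 -0.2238]
 [ 0.6708  0.3165  0.6708]
 [ 0.7071 -0.     -0.7071]]
now [0.5426 0.2375 0.2388] grasp pt [0.5428 0.2376 0.1848] dist 0.2893383011704675 turn [ 0.0641  0.7824 -0.1448]
[0.008, 0.0978, -0.0181, -0.0349, -0.0059, 0.0074]
[0.008, 0.0978, -0.0181, -0.0354, -0.0065, 0.004]
[0.008, 0.0978, -0.0181, -0.0355, -0.0071, 0.0006]
[0.008, 0.0978, -0.0181, -0.0352, -0.0077, -0.0028]
[0.008, 0.0978, -0.0181, -0.0346, -0.0084, -0.0062]
[0.008, 0.0978, -0.0181, -0.0337, -0.0091, -0.0095]
[0.008, 0.0978, -0.0181, -0.0325, -0.0098, -0.0126]
[0.008, 0.0978, -0.0181, -0.0309, -0.0105, -0.0156]
```

View pics/lift.png

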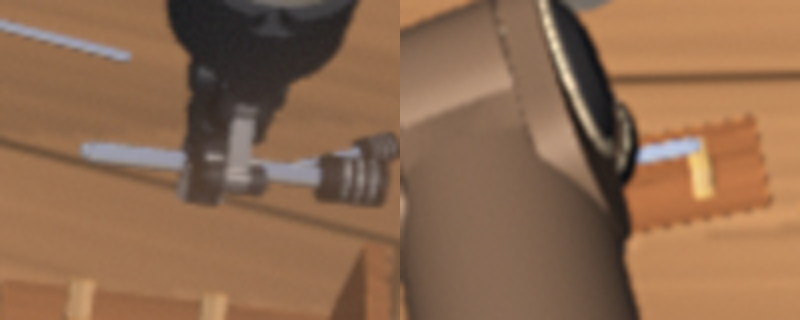

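Shaft is held, level: tip at crop (82,152), head (352,182). I'm checking the grip's distance from the tip, then moving over the rest.

```bash
python3 - <<'E'
from g import *
s=dict(np.load('scene.npz'));p,R=cur();g=p+.054*R.as_matrix()[:,2]
K=s['intrinsics'];Rc=cv2.Rodrigues(s['rvec'])[0];o=-Rc.T@s['tvec'].reshape(3)
n=np.cross(TR,[0,0,1])
for u,v in[(340+82/4,174+152/4),(340+320/4,174+178/4),(340+385/4,174+186/4)]:
    d=Rc.T@np.linalg.inv(K)@[u,v,1];q=o+d*((g-o)@n)/(d@n);print((q-g)@TR,q[2]-g[2])
E
```

```text
-0.05600796520496011 -0.003314421397018319
0.05419883273753884 -0.002653224139590793
0.08417522462689497 -0.0031990963376403725
```

step_arm:
  deltas:
    - [0.008, 0.0978, -0.0181, -0.035, -0.0059, 0.0074, 0]
    - [0.008, 0.0978, -0.0181, -0.0354, -0.0065, 0.004, 0]
    - [0.008, 0.0978, -0.0181, -0.0355, -0.0071, 0.0006, 0]
    - [0.008, 0.0978, -0.0181, -0.0352, -0.0077, -0.0028, 0]
    - [0.008, 0.0978, -0.0181, -0.0346, -0.0084, -0.0062, 0]
    - [0.008, 0.0978, -0.0181, -0.0337, -0.0091, -0.0095, 0]
    - [0.008, 0.0978, -0.0181, -0.0325, -0.0098, -0.0126, 0]
    - [0.008, 0.0978, -0.0181, -0.0309, -0.0105, -0.0156, 0]

```text
clock: 4.2
position: [0.5416, -0.0472, 0.1758]
orientation: [-0.313, 0.54, 0.749, 0.223]
contact_force: [0.0, -0.2, -1.4]
grip_width: 0.0077
finger_force: 58.5
```

```bash
python3 - <<'E'
from g import *
R1=frame(CH,np.pi/4);zc=-R1.as_matrix()[:,2]
plan(CO+CX*.060+zc*.08,R1,1);print(manip.state()['joints'])
b=snap('scene');p,R=cur();g=p+.054*R.as_matrix()[:,2]
u,v=cv2.projectPoints(g[None],b['rvec'],b['tvec'],b['intrinsics'],None)[0].ravel().astype(int);print(u,v)
cv2.imwrite('pics/over.png',cv2.resize(b['frame'][v-45:v+60,u-70:u+70],(800,600),interpolation=cv2.INTER_CUBIC))
E
```

```text
now [ 0.5416 -0.0472  0.1758] grasp pt [ 0.5293 -0.011   0.1377] dist 0.004047223172649716 turn [-0.0032 -0.003  -0.003 ]
[-0.0032, -0.003, -0.003, 0.0032, 0.0019, -0.0017]
[ 0.1983  0.6813  0.1389  1.7101 -0.6978  1.3819  1.0129]
263 191
```

View pics/over.png

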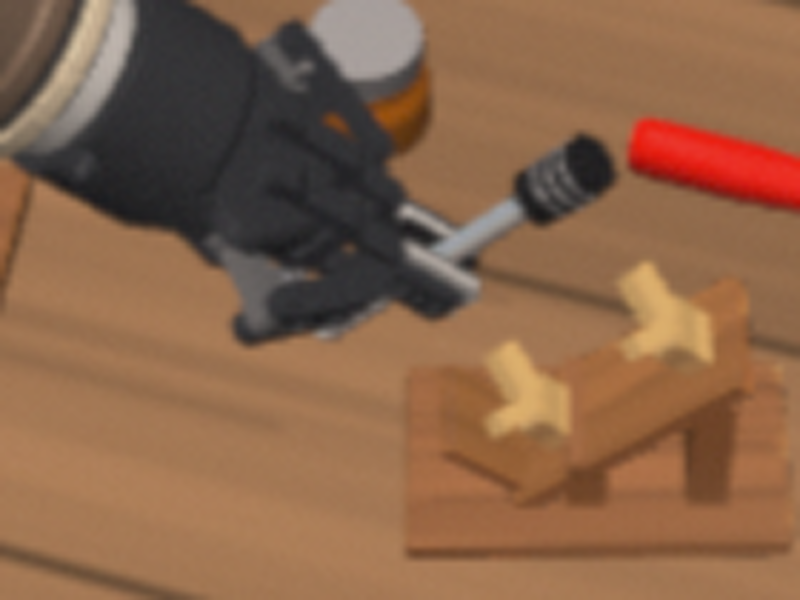

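The shaft is over the rest, parallel to the slope, head at (565,180) up and thin end down. Now I'm lowering it perpendicular to the board.

step_arm:
  deltas:
    - [-0.003, -0.003, -0.003, 0.002, 0.002, 0, 0]
    - [0, 0, 0, 0, 0, 0.025, 0]
    - [0, 0, 0, 0, 0, 0.025, 0]
    - [0, 0, 0, 0, 0, 0.012, 0]
    - [0, 0, 0, 0, 0, 0.005, 0]
    - [0, 0, 0, 0, 0, 0.003, 0]
    - [0, 0, 0, 0, 0, 0.002, 0]
    - [0, 0, 0, 0, 0, 0, 0]

```text
clock: 5.25
position: [0.5279, 0.0037, 0.1273]
orientation: [-0.309, 0.541, 0.75, 0.223]
contact_force: [-0.0, 0.5, -2.0]
grip_width: 0.0074
finger_force: 58.6
```

```bash
python3 - <<'E'
from g import *
R1=frame(CH,np.pi/4);zc=-R1.as_matrix()[:,2]
plan(CO+CX*.058+zc*.002,R1,1);s=manip.state();print(R1.inv().apply(s['contact_force']))
b=snap('scene');p,R=cur();g=p+.054*R.as_matrix()[:,2]
u,v=cv2.projectPoints(g[None],b['rvec'],b['tvec'],b['intrinsics'],None)[0].ravel().astype(int);print(u,v)
cv2.imwrite('pics/laid.png',cv2.resize(b['frame'][v-45:v+45,u-60:u+60],(800,600),interpolation=cv2.INTER_CUBIC))
E
```

```text
now [0.5279 0.0037 0.1273] grasp pt [0.5159 0.0398 0.0889] dist 0.0052647949656649505 turn [0.0008 0.0045 0.0005]
[0.0008, 0.0045, 0.0005, -0.0017, -0.0012, 0.0048]
[-1.0418  0.1305  1.7478]
292 206
```

View pics/laid.png

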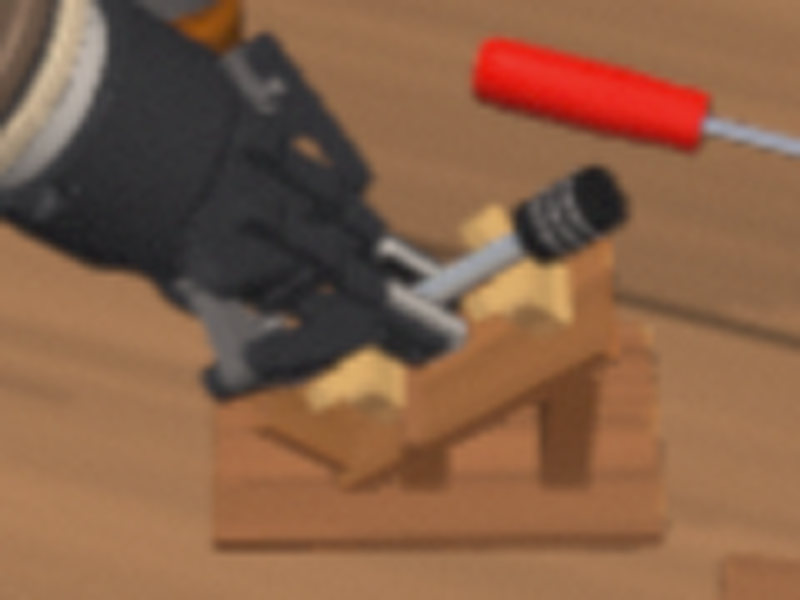

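The shaft is between the saddles, just above its seat, head free at (575,215). Easing in the last 4 mm and letting go.

step_arm:
  deltas:
    - [0, 0.004, 0, -0.001, -0.001, 0.0015, 0]
    - [0, 0, 0, 0, 0, 0.0015, 0]
    - [0, 0, 0, 0, 0, 0.001, 0]
    - [0, 0, 0, 0, 0, 0, 0]
    - [0, 0, 0, 0, 0, 0, 20]
    - [0, 0, 0, 0, 0, 0, 60]
    - [0, 0, 0, 0, 0, 0, 100]
    - [0, 0, 0, 0, 0, 0, 100]

```text
clock: 6.3
position: [0.526, 0.0059, 0.1235]
orientation: [-0.31, 0.54, 0.75, 0.224]
contact_force: [0.1, -0.0, 1.6]
grip_width: 0.0703
finger_force: 0.0
```

step_arm:
  deltas:
    - [0, 0, 0, 0, 0, 0, 100]
    - [0, 0, 0, 0, 0, 0, 100]
    - [0, 0, 0, 0, 0, -0.02, 100]
    - [0, 0, 0, 0, 0, -0.03, 100]
    - [0, 0, 0, 0, 0, -0.04, 100]
    - [0, 0, 0, 0, 0, -0.04, 100]
    - [0, 0, 0, 0, 0, -0.03, 100]
    - [0, 0, 0, 0, 0, 0, 100]

```text
clock: 7.3
position: [0.5625, -0.1035, 0.2378]
orientation: [-0.308, 0.541, 0.75, 0.224]
contact_force: [0.1, 0.9, -0.5]
grip_width: 0.0852
finger_force: 0.0
```

```bash
python3 - <<'E'
from g import *
b=snap('scene');a=snap('top')
M=frame(CH,np.pi/4).as_matrix();F=np.stack([CX,-M[:,1],-M[:,2]],1)  # cradle axes
for n,s in(('scene',b),('top',a)):
    L=(pts(s).reshape(-1,3)-CO)@F
    for lo,hi in((.03,.08),(.112,.125),(.126,.15),(.112,.15)):
        T=L[(L[:,0]>lo)&(L[:,0]<hi)&(abs(L[:,1])<.02)&(L[:,2]>-.013)&(L[:,2]<.03)]
        if len(T):print(n,lo,hi,len(T),T.mean(0),T.min(0),T.max(0))
# pregrasp for head: tool z=-CX
R2=frame(CH,-np.pi/4)
plan(CO+CX*.23,R2,16)
v,u=[int(q) for q in cv2.projectPoints((CO+CX*.08)[None],b['rvec'],b['tvec'],b['intrinsics'],None)[0].ravel()[::-1]]
cv2.imwrite('pics/rel.png',cv2.resize(b['frame'][v-40:v+40,u-50:u+50],(750,600),interpolation=cv2.INTER_CUBIC));print(u,v)
E
```

```text
scene 0.03 0.08 90 [ 0.0545 -0.0014  0.0031] [ 0.0306 -0.0056 -0.0031] [0.0787 0.0044 0.0066]
scene 0.112 0.125 57 [ 0.1189 -0.0049  0.0065] [ 0.1123 -0.0114 -0.0051] [0.1247 0.0061 0.0122]
scene 0.126 0.15 110 [ 0.1354 -0.0021  0.0036] [ 0.126  -0.0116 -0.0112] [0.1412 0.0111 0.0135]
scene 0.112 0.15 169 [ 0.1297 -0.0031  0.0046] [ 0.1123 -0.0116 -0.0112] [0.1412 0.0111 0.0135]
top 0.03 0.08 56 [ 0.053  -0.0001  0.0052] [ 0.0303 -0.0099  0.    ] [0.08   0.0047 0.0088]
top 0.112 0.125 38 [0.1183 0.0006 0.0094] [ 0.112 -0.01  -0.003] [0.1248 0.0109 0.0141]
top 0.126 0.15 74 [0.1362 0.0001 0.0048] [ 0.1264 -0.0106 -0.0101] [0.1437 0.0106 0.0136]
top 0.112 0.15 114 [0.1301 0.0003 0.0064] [ 0.112  -0.0106 -0.0101] [0.1437 0.0109 0.0141]
now [ 0.5615 -0.101   0.2361] grasp pt [ 0.5494 -0.0647  0.1979] dist 0.31157121326793014 turn [ 0.0002 -1.5715  0.0005]
[0.0, -0.0982, 0.0, 0.0141, 0.0, 0.0135]
[0.0, -0.0982, 0.0, 0.0153, 0.0, 0.012]
[0.0, -0.0982, 0.0, 0.0164, 0.0, 0.0105]
[0.0, -0.0982, 0.0, 0.0174, 0.0, 0.0088]
[0.0, -0.0982, 0.0, 0.0181, 0.0, 0.0071]
[0.0, -0.0982, 0.0, 0.0187, 0.0, 0.0053]
[0.0, -0.0982, 0.0, 0.0192, 0.0, 0.0034]
[0.0, -0.0982, 0.0, 0.0194, 0.0, 0.0015]
[0.0, -0.0982, 0.0, 0.0195, 0.0, -0.0004]
[0.0, -0.0982, 0.0, 0.0193, 0.0, -0.0023]
[0.0, -0.0982, 0.0, 0.019, 0.0, -0.0042]
[0.0, -0.0982, 0.0, 0.0185, 0.0, -0.006]
[0.0, -0.0982, 0.0, 0.0178, 0.0, -0.0078]
[0.0, -0.0982, 0.0, 0.017, 0.0, -0.0095]
[0.0, -0.0982, 0.0, 0.016, 0.0, -0.0112]
[0.0, -0.0982, 0.0, 0.0148, 0.0, -0.0127]
301 202
```

View pics/rel.png

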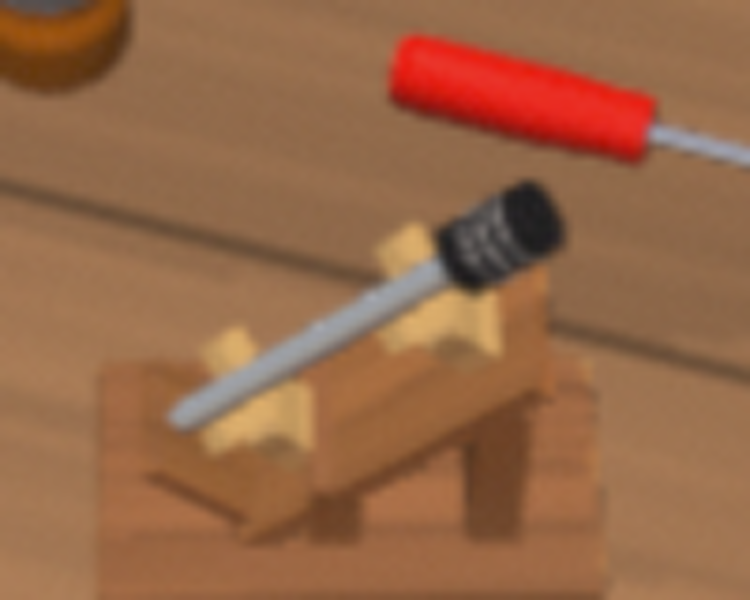

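The shaft lies in both saddles with the thin end at the stop (tip at (180,415)), head free at (505,235), gripper away. Swinging round to face the head along the slope.

step_arm:
  deltas:
    - [0, -0.0982, 0, 0.0281, 0, -0.0005, 100]
    - [0, -0.0982, 0, 0.0303, 0, -0.003, 100]
    - [0, -0.0982, 0, 0.0164, 0, 0.0105, 100]
    - [0, -0.0982, 0, 0.0174, 0, 0.0088, 100]
    - [0, -0.0982, 0, 0.0181, 0, 0.0071, 100]
    - [0, -0.0982, 0, 0.0187, 0, 0.0053, 100]
    - [0, -0.0982, 0, 0.0192, 0, 0.0034, 100]
    - [0, -0.0982, 0, 0.0194, 0, 0.0015, 100]

```text
clock: 8.4
position: [0.5105, 0.0498, 0.2798]
orientation: [0.001, 0.584, 0.812, -0.001]
contact_force: [-0.1, 0.4, 0.7]
grip_width: 0.0853
finger_force: 0.0
```

step_arm:
  deltas:
    - [0, -0.0982, 0, 0.0195, 0, -0.0004, 100]
    - [0, -0.0982, 0, 0.0193, 0, -0.0023, 100]
    - [0, -0.0982, 0, 0.019, 0, -0.0042, 100]
    - [0, -0.0982, 0, 0.0185, 0, -0.006, 100]
    - [0, -0.0982, 0, 0.0178, 0, -0.0078, 100]
    - [0, -0.0982, 0, 0.017, 0, -0.0095, 100]
    - [0, -0.0982, 0, 0.016, 0, -0.0112, 100]
    - [0, -0.0982, 0, 0.0148, 0, -0.0127, 100]

```text
clock: 9.4
position: [0.461, 0.197, 0.2829]
orientation: [0.312, 0.538, 0.75, -0.225]
contact_force: [0.2, 0.3, -0.4]
grip_width: 0.0855
finger_force: 0.0
```

```bash
python3 - <<'E'
from g import *
R2=frame(CH,-np.pi/4);zc=-frame(CH,np.pi/4).as_matrix()[:,2]
plan(CO+CX*.19+zc*.0015,R2,1);print(manip.state()['joints'])
E
```

```text
now [0.461  0.197  0.2829] grasp pt [0.4732 0.1607 0.2449] dist 0.07470060672823131 turn [0.0013 0.0037 0.0033]
[0.0013, 0.0037, 0.0033, 0.025, 0.001, 0.0704]
[-1.0219  0.4055  0.215   1.8941  0.6169  1.3265 -0.7833]
```

step_arm:
  deltas:
    - [0.001, 0.004, 0.003, 0.0125, 0.0005, 0.02, 100]
    - [0, 0, 0, 0.0125, 0.0005, 0.02, 100]
    - [0, 0, 0, 0, 0, 0.03, 100]
    - [0, 0, 0, 0, 0, 0.03, 100]
    - [0, 0, 0, 0, 0, 0.0205, 100]
    - [0, 0, 0, 0, 0, 0.009, 100]
    - [0, 0, 0, 0, 0, 0, 100]
    - [0, 0, 0, 0, 0, 0, 100]

```text
clock: 10.4
position: [0.4866, 0.1272, 0.1746]
orientation: [0.309, 0.541, 0.75, -0.222]
contact_force: [0.2, -0.1, -0.9]
grip_width: 0.0856
finger_force: 0.0
```

```bash
python3 - <<'E'
from g import *
R2=frame(CH,-np.pi/4);zc=-frame(CH,np.pi/4).as_matrix()[:,2]
plan(CO+CX*.131+zc*.0015,R2,1);print(manip.state()['contact_force'])
E
```

```text
now [0.4866 0.1272 0.1746] grasp pt [0.4987 0.0912 0.1363] dist 0.0014434634529026152 turn [ 0.0006 -0.0042 -0.0025]
[0.0006, -0.0042, -0.0025, 0.0007, -0.0012, 0.0004]
[ 0.1797 -0.1473 -0.896 ]
```

step_arm:
  deltas:
    - [0, -0.004, -0.002, 0.0005, -0.001, 0, 100]
    - [0, 0, 0, 0, 0, 0, 0]
    - [0, 0, 0, 0, 0, 0, 0]
    - [0, 0, 0, 0, 0, 0, 0]
    - [0, 0, 0, 0, 0, 0, 0]
    - [0, 0, 0, 0, 0, 0, 0]
    - [0, 0, 0, 0, 0, 0, 0]
    - [0, 0, 0, 0, 0, 0, 0]
  newtons: 90

```text
clock: 11.4
position: [0.4852, 0.1263, 0.1743]
orientation: [0.311, 0.541, 0.749, -0.224]
contact_force: [-4.5, 2.9, 5.1]
grip_width: 0.0196
finger_force: 87.8
```

step_arm:
  deltas:
    - [0, 0, 0, 0, 0, 0, 0]
    - [0, 0, 0, -0.003, 0, 0, 0]
    - [0, 0, 0, -0.006, 0, -0.002, 0]
    - [0, 0, 0, -0.02, 0, -0.01, 0]
    - [0, 0, 0, -0.04, 0, -0.03, 0]
    - [0, 0, 0, -0.04, 0, -0.04, 0]
    - [0, 0, 0, -0.04, 0, -0.03, 0]
    - [0, 0, 0, 0, 0, 0, 0]

```text
clock: 12.4
position: [0.495, 0.1007, 0.3622]
orientation: [0.311, 0.543, 0.748, -0.221]
contact_force: [-0.4, 0.4, -1.3]
grip_width: 0.0195
finger_force: 88.2
```

```bash
python3 - <<'E'
from g import *
p,R=cur();b=snap('scene')
M=R.as_matrix();ax=-M[:,2];g=p+.054*M[:,2]
L=(pts(b).reshape(-1,3)-g)@M   # tool axes; rod expected at z 0.02..0.135
T=L[(L[:,2]>.03)&(L[:,2]<.15)&(np.hypot(L[:,0],L[:,1])<.025)]
if len(T):
    print(len(T),T.min(0),T.max(0)); print(np.polyfit(T[:,2],T[:,0],1),np.polyfit(T[:,2],T[:,1],1))
    o=(b['tvec']);Rc=cv2.Rodrigues(b['rvec'])[0];print('cam dir in tool',M.T@(-Rc.T@o.reshape(3)-g)/np.linalg.norm(-Rc.T@o.reshape(3)-g))
MO=np.array([.505,-.2557,.135]);plan(MO+[0,0,.17],frame(CH,0),1)
E
```

```text
255 [-0.0056 -0.0046  0.03  ] [0.0056 0.0077 0.1301]
[-0.0059 -0.0001] [-0.0057  0.0031]
cam dir in tool [-0.5504  0.6958 -0.4614]
now [0.4942 0.1011 0.36  ] grasp pt [0.5063 0.065  0.3217] dist 0.3569715466682131 turn [ 0.003   0.784  -0.0037]
[0.003, 0.784, -0.0037, -0.2419, -0.1019, 0.242]
```

```bash
python3 - <<'E'
from g import *
plan([.505,-.2557,.31],frame(CH,0),8)
E
```

```text
now [0.4942 0.1011 0.36  ] grasp pt [0.5063 0.065  0.3217] dist 0.3569932310829021 turn [ 0.003   0.784  -0.0037]
[0.0004, 0.098, -0.0005, -0.0307, -0.0127, 0.0298]
[0.0004, 0.098, -0.0005, -0.0334, -0.0127, 0.0267]
[0.0004, 0.098, -0.0005, -0.0359, -0.0127, 0.0233]
[0.0004, 0.098, -0.0005, -0.038, -0.0128, 0.0197]
[0.0004, 0.098, -0.0005, -0.0397, -0.0128, 0.0158]
[0.0004, 0.098, -0.0005, -0.0411, -0.0128, 0.0119]
[0.0004, 0.098, -0.0005, -0.042, -0.0128, 0.0078]
[0.0004, 0.098, -0.0005, -0.0426, -0.0128, 0.0037]
```

step_arm:
  deltas:
    - [0.0004, 0.098, -0.0005, -0.0307, -0.0127, 0.0298, 0]
    - [0.0004, 0.098, -0.0005, -0.0334, -0.0127, 0.0267, 0]
    - [0.0004, 0.098, -0.0005, -0.0359, -0.0127, 0.0233, 0]
    - [0.0004, 0.098, -0.0005, -0.038, -0.0128, 0.0197, 0]
    - [0.0004, 0.098, -0.0005, -0.0397, -0.0128, 0.0158, 0]
    - [0.0004, 0.098, -0.0005, -0.0411, -0.0128, 0.0119, 0]
    - [0.0004, 0.098, -0.0005, -0.042, -0.0128, 0.0078, 0]
    - [0.0004, 0.098, -0.0005, -0.0426, -0.0128, 0.0037, 0]

```text
clock: 13.45
position: [0.5048, -0.2562, 0.3622]
orientation: [-0.002, 0.584, 0.812, -0.001]
contact_force: [0.5, 0.9, -1.6]
grip_width: 0.0197
finger_force: 88.1
```

step_arm:
  deltas:
    - [0, 0, 0, 0, 0, 0, 0]
    - [0, 0, 0, 0, 0, 0, 0]
    - [0, 0, 0, 0, 0, 0, 0]
    - [0, 0, 0, 0, 0, 0, 0]
    - [0, 0, 0, 0, 0, 0, 0]
    - [0, 0, 0, 0, 0, 0, 0]
    - [0, 0, 0, 0, 0, 0, 0]
    - [0, 0, 0, 0, 0, 0, 0]

```text
clock: 14.45
position: [0.5051, -0.2553, 0.3637]
orientation: [-0.0, 0.584, 0.812, -0.002]
contact_force: [-0.1, -0.1, -1.0]
grip_width: 0.0196
finger_force: 88.2
```

```bash
cat > rod.py <<'E'
from g import *
def rod():
    from scipy.optimize import least_squares
    out=[]
    b=snap('scene');a=snap('top');p,R=cur();g=p+.054*R.as_matrix()[:,2]
    Ps=[]
    for n,s in(('scene',b),('top',a)):
        X=pts(s).reshape(-1,3);m=(np.hypot(X[:,0]-g[0],X[:,1]-g[1])<.025)&(X[:,2]<g[2]-.03)&(X[:,2]>.141)
        T=X[m]
        if len(T)<20:print(n,len(T));continue
        f=lambda q:np.clip(np.hypot(T[:,0]-q[0]-q[2]*(T[:,2]-.2),T[:,1]-q[1]-q[3]*(T[:,2]-.2))-.005,-.004,.004)
        r=least_squares(f,[g[0],g[1],0,0],loss='soft_l1',f_scale=.001);print(n,len(T),'axis at z=.2',r.x[:2],'slope',r.x[2:],'rms',f(r.x).std(),'zmin',T[:,2].min())
        c=X[(np.hypot(X[:,0]-.505,X[:,1]+.2557)<.03)&(X[:,2]>.1325)&(X[:,2]<.14)];print(' collar',len(c),cv2.minEnclosingCircle(c[:,:2].astype(np.float32)))
    return b,g
E
python3 - <<'E'
from rod import *
b,g=rod();plan([.505,-.2557,.31],frame(CH,0),1)
u,v=cv2.projectPoints(np.array([[.505,-.2557,.17]]),b['rvec'],b['tvec'],b['intrinsics'],None)[0].ravel().astype(int);print(u,v)
cv2.imwrite('pics/pre.png',cv2.resize(b['frame'][v-40:v+40,u-50:u+50],(750,600),interpolation=cv2.INTER_CUBIC))
E
```

```text
scene 189 axis at z=.2 [ 0.5036 -0.2542] slope [0.0075 0.0124] rms 0.0010408738999088828 zmin 0.17677353129982737
 collar 170 ((0.5045018792152405, -0.2560494840145111), 0.02008608542382717)
top 38 axis at z=.2 [ 0.5046 -0.2548] slope [0.0062 0.0153] rms 0.0007911096669287066 zmin 0.14114353318753828
 collar 117 ((0.5046656727790833, -0.25558146834373474), 0.0194344911724329)
now [ 0.5051 -0.2553  0.3637] grasp pt [ 0.5049 -0.2555  0.3097] dist 0.000515229805873993 turn [-0.0038  0.0019  0.0012]
[-0.0038, 0.0019, 0.0012, -0.0003, -0.0002, -0.0003]
158 145
```

View pics/pre.png

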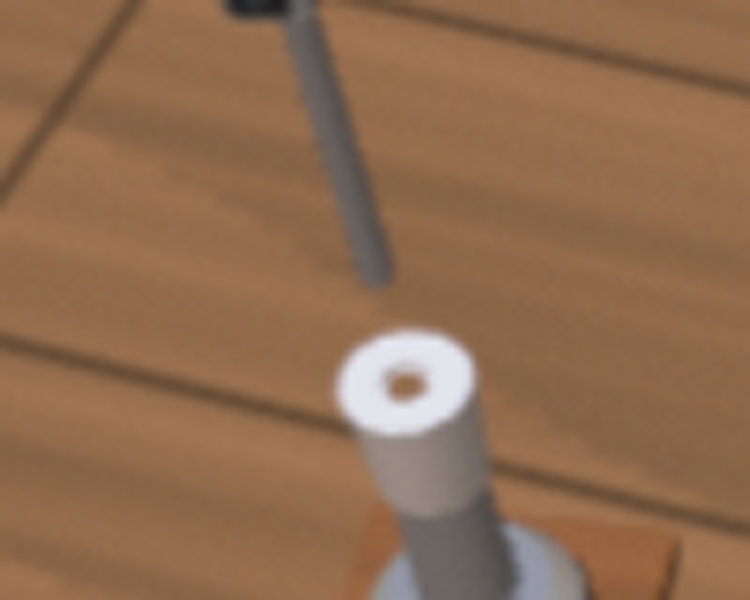

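The rod tip (375,280) hangs over the hole (405,382); it leans by about 0.013 rad. Correcting that and coming down 20 mm.

step_arm:
  deltas:
    - [-0.006, 0.012, 0, 0, 0, 0, 0]
    - [0, 0, 0, -0.0034, -0.0005, 0, 0]
    - [0, 0, 0, 0, 0, 0.01, 0]
    - [0, 0, 0, 0, 0, 0.01, 0]
    - [0, 0, 0, 0, 0, 0, 0]
    - [0, 0, 0, 0, 0, 0, 0]
    - [0, 0, 0, 0, 0, 0, 0]
    - [0, 0, 0, 0, 0, 0, 0]

```text
clock: 15.55
position: [0.5058, -0.2585, 0.3439]
orientation: [-0.003, 0.584, 0.812, 0.004]
contact_force: [-0.1, 0.2, -0.1]
grip_width: 0.0194
finger_force: 88.2
```

```bash
python3 -c "
from rod import *
rod();plan([.505,-.2557,.29],frame(CH,0),1)"
```

```text
scene 181 axis at z=.2 [ 0.5044 -0.2553] slope [0.0051 0.0011] rms 0.00113096435604538 zmin 0.16035837102190764
 collar 170 ((0.5048636794090271, -0.2556841969490051), 0.0211961567401886)
top 40 axis at z=.2 [ 0.5058 -0.256 ] slope [ 0.0118 -0.0046] rms 0.001082749386342321 zmin 0.1415516570402658
 collar 110 ((0.505063533782959, -0.2563216984272003), 0.019046535715460777)
now [ 0.5057 -0.2585  0.3438] grasp pt [ 0.5057 -0.2579  0.2898] dist 0.0028839909379863695 turn [ 0.0024 -0.01    0.0012]
[0.0024, -0.01, 0.0012, 0.0029, 0.0002, -0.0002]
```

step_arm:
  deltas:
    - [0, 0, 0, 0, 0, 0.01, 0]
    - [0, 0, 0, 0, 0, 0.008, 0]
    - [0, 0, 0, 0, 0, 0.004, 0]
    - [0, 0, 0, 0, 0, 0.004, 0]
    - [0, 0, 0, 0, 0, 0.004, 0]
    - [0, 0, 0, 0, 0, 0.004, 0]
    - [0, 0, 0, 0, 0, 0.004, 0]
    - [0, 0, 0, 0, 0, 0, 0]

```text
clock: 16.65
position: [0.5056, -0.2581, 0.3053]
orientation: [-0.004, 0.584, 0.812, 0.004]
contact_force: [0.7, -0.2, -1.1]
grip_width: 0.0197
finger_force: 88.2
```

step_arm:
  deltas:
    - [0, 0, 0, 0, 0, 0.006, 0]
    - [0, 0, 0, 0, 0, 0.006, 0]
    - [0, 0, 0, 0, 0, 0.006, 0]
    - [0, 0, 0, 0, 0, 0.006, 0]
    - [0, 0, 0, 0, 0, 0.006, 0]
    - [0, 0, 0, 0, 0, 0.006, 0]
    - [0, 0, 0, 0, 0, 0.006, 0]
    - [0, 0, 0, 0, 0, 0.006, 0]

```text
clock: 17.65
position: [0.5055, -0.2578, 0.2573]
orientation: [-0.003, 0.584, 0.812, 0.004]
contact_force: [-0.6, -2.0, 0.5]
grip_width: 0.0194
finger_force: 88.3
```

step_arm:
  deltas:
    - [0, 0, 0, 0, 0, 0.004, 0]
    - [0, 0, 0, 0, 0, 0.004, 0]
    - [0, 0, 0, 0, 0, 0.004, 0]
    - [0, 0, 0, 0, 0, 0.004, 0]
    - [0, 0, 0, 0, 0, 0.004, 0]
    - [0, 0, 0, 0, 0, 0.004, 0]
    - [0, 0, 0, 0, 0, 0.003, 0]
    - [0, 0, 0, 0, 0, 0.003, 0]

```text
clock: 18.65
position: [0.5055, -0.2577, 0.2276]
orientation: [-0.003, 0.584, 0.812, 0.004]
contact_force: [-3.3, -4.5, 2.8]
grip_width: 0.0195
finger_force: 88.6
```

step_arm:
  deltas:
    - [0, 0, 0, -0.0004, -0.0004, 0.002, 0]
    - [0, 0, 0, 0, 0, 0.002, 0]
    - [0, 0, 0, 0, 0, 0.002, 0]
    - [0, 0, 0, 0, 0, 0.002, 0]
    - [0, 0, 0, 0, 0, 0.002, 0]
    - [0, 0, 0, 0, 0, 0.002, 0]
    - [0, 0, 0, 0, 0, 0.001, 0]
    - [0, 0, 0, 0, 0, 0.001, 0]

```text
clock: 19.65
position: [0.5056, -0.2581, 0.2146]
orientation: [-0.003, 0.584, 0.812, 0.004]
contact_force: [-2.6, -4.5, 10.9]
grip_width: 0.02
finger_force: 89.6
```

step_arm:
  deltas:
    - [0, 0, 0, -0.0003, -0.0002, 0.001, 0]
    - [0, 0, 0, 0, 0, 0.001, 0]
    - [0, 0, 0, 0, 0, 0.001, 0]
    - [0, 0, 0, 0, 0, 0.0005, 0]
    - [0, 0, 0, 0, 0, 0.0005, 0]
    - [0, 0, 0, 0, 0, 0.0005, 0]
    - [0, 0, 0, 0, 0, 0.0005, 0]
    - [0, 0, 0, 0, 0, 0, 0]

```text
clock: 20.65
position: [0.5056, -0.2582, 0.2109]
orientation: [-0.003, 0.584, 0.812, 0.005]
contact_force: [-6.7, -1.0, 21.9]
grip_width: 0.0197
finger_force: 90.9
```

```bash
python3 - <<'E'
from g import *
b=snap('scene');u,v=cv2.projectPoints(np.array([[.505,-.2557,.145]]),b['rvec'],b['tvec'],b['intrinsics'],None)[0].ravel().astype(int)
cv2.imwrite('pics/home.png',cv2.resize(b['frame'][v-30:v+30,u-40:u+40],(800,600),interpolation=cv2.INTER_CUBIC));print(manip.state()['contact_force'])
E
```

```text
[-6.7149 -0.7734 22.9335]
```

View pics/home.png

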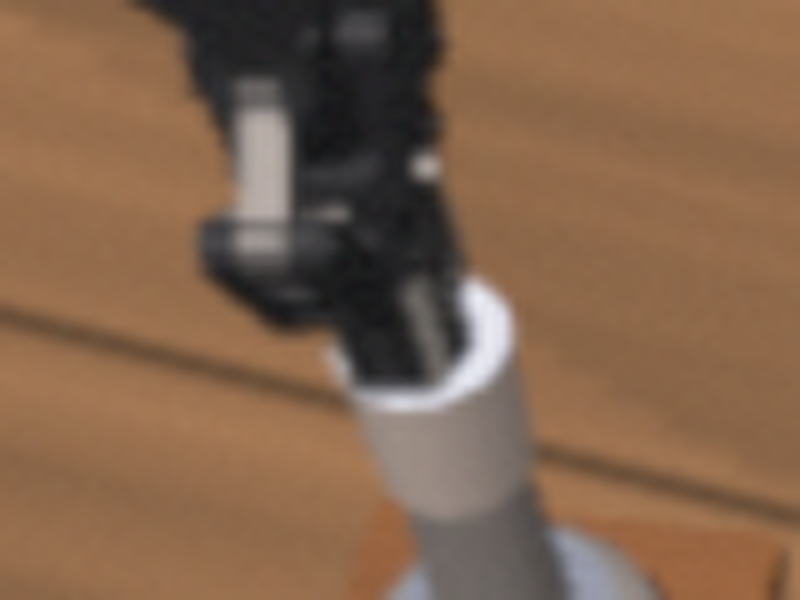

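The head is at the rim (410,385) and the force has jumped to about 22 N, so it is home or nearly so. One small extra push, then open and back off straight up to measure.

step_arm:
  deltas:
    - [0, 0, 0, 0, 0, 0.0005, 0]
    - [0, 0, 0, 0, 0, 0.0005, 0]
    - [0, 0, 0, 0, 0, 0, 0]
    - [0, 0, 0, 0, 0, 0, 20]
    - [0, 0, 0, 0, 0, 0, 60]
    - [0, 0, 0, 0, 0, 0, 100]
    - [0, 0, 0, 0, 0, 0, 100]
    - [0, 0, 0, 0, 0, 0, 100]

```text
clock: 21.7
position: [0.5052, -0.2576, 0.2072]
orientation: [-0.004, 0.584, 0.812, 0.004]
contact_force: [-0.3, 0.0, 0.4]
grip_width: 0.0854
finger_force: 0.0
```

step_arm:
  deltas:
    - [0, 0, 0, 0, 0, 0, 100]
    - [0, 0, 0, 0, 0, -0.02, 100]
    - [0, 0, 0, 0, 0, -0.03, 100]
    - [0, 0, 0, 0, 0, -0.04, 100]
    - [0, 0, 0, 0, 0, -0.04, 100]
    - [0, 0, 0, 0, 0, -0.03, 100]
    - [0, 0, 0, 0, 0, 0, 100]
    - [0, 0, 0, 0, 0, 0, 100]

```text
clock: 22.7
position: [0.5051, -0.2593, 0.3668]
orientation: [-0.004, 0.584, 0.812, 0.004]
contact_force: [1.1, 1.1, 0.2]
grip_width: 0.0853
finger_force: 0.0
```

```bash
python3 - <<'E'
from g import *
b=snap('scene');a=snap('top')
for s in(b,a):
    X=pts(s).reshape(-1,3);h=X[(np.hypot(X[:,0]-.505,X[:,1]+.2557)<.02)&(X[:,2]>.145)&(X[:,2]<.2)];t=h[h[:,2]>.16]
    c=X[(np.hypot(X[:,0]-.505,X[:,1]+.2557)<.03)&(X[:,2]>.13)&(X[:,2]<.14)]
    if len(t):print(len(h),len(t),'top z',np.median(t[:,2]),t[:,2].max(),cv2.minEnclosingCircle(t[:,:2].astype(np.float32)),'collar z',np.percentile(c[:,2],90))
u,v=cv2.projectPoints(np.array([[.505,-.2557,.145]]),b['rvec'],b['tvec'],b['intrinsics'],None)[0].ravel().astype(int)
cv2.imwrite('pics/end.png',cv2.resize(b['frame'][v-30:v+30,u-40:u+40],(800,600),interpolation=cv2.INTER_CUBIC));print(manip.state()['contact_force'])
E
```

```text
136 83 top z 0.1647452915257714 0.1676212494924013 ((0.5048447251319885, -0.25441139936447144), 0.012237929739058018) collar z 0.13743157329591763
82 70 top z 0.1647543097716365 0.16954771604859215 ((0.5050346851348877, -0.2561909258365631), 0.011352422647178173) collar z 0.13816637171265417
[-0.4105 -0.6638  0.4447]
```

View pics/end.png

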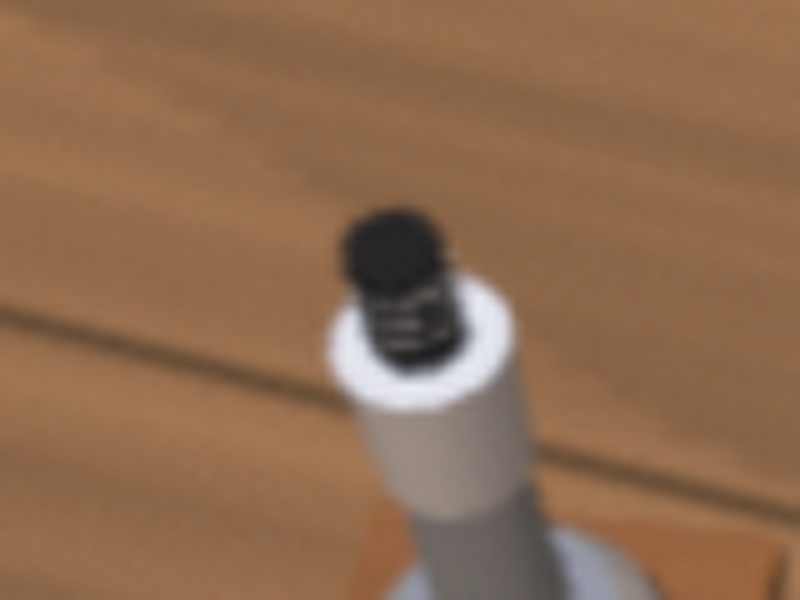

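The head sits centred and flush on the white rim (410,360), with its end face at 0.165 m, which is fully home. The gripper is clear.

```bash
python3 -c "
from cell import manip
print(manip.sign_off())"
```

```text
the job is handed in; nothing more can be done
None
```

The shaft was laid in the rest and let go, regrasped by its head, then pushed fully home in the stick (head end measured at 0.165 m) and released; the job was handed in at about 23 s, with no verdict returned.

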